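Turn the soldering board

ROBOT

A 6-joint arm with a two-finger parallel gripper is mounted at the origin on the work surface. World frame = base frame: x ahead of the robot, y to its left, z up, the work surface at z = 0. Lengths are in mm, angles in rad, forces in N, time in s.
With the tool pointing down it reaches from about 300 to 875 mm from the base axis. Payload 6.4 kg.
Tool frame: the origin (TCP) lies midway between the tips of the shut fingers; the grasp point (between the pads) lies robot.grip_point_offset behind it (robot.grip_point_offset is the distance from the TCP to the grasp point, in mm); z points along the fingers, y is the line along which they close (so a half turn about z gives the same grasp; the last joint's range is limited). The gripper opens to 88 mm and grips with 3 to 60 N. Pads are 18 mm wide; open, the fingers measure 123 mm over their backs; the gripper's body (75 mm by 187 mm) begins 45 mm behind the grasp point.
Start: joints at [-1.389, 0.181, 1.607, -0, 1.354, -0.206], TCP at [217.455, -532.311, 238.714] pointing down, gripper open.
Joint ranges: [-2.99, 2.99], [-0.89, 2.07], [0.3, 2.58], [-1.14, 4.28], [0, 2.63], [-3.12, 3.12]. Speed limits (rad/s): [2.57, 2.57, 3.01, 3.14, 3.14, 3.14].

INTERFACE

Orientations are given as [roll, pitch, yaw] about the fixed x, y, z axes, in that order (R = Rz(yaw) Ry(pitch) Rx(roll)).
In Python, from plant import robot, grip, planner, cams, job, get_t, get_joints, get_dq, get_joint_efforts, get_position, get_ee_rot, get_ft_force, get_moment, get_width, get_finger_force gives the robot as it stands. The module is installed in compiled form; this text tells all that it offers. Calls block until the motion is done:
- robot.move_ptp(position, orientation): joint-space move of the TCP to a pose.
- robot.movel(position, attitude=None, max_speed=150): straight line of the TCP; attitude=None keeps the orientation; max_speed is the mean speed in mm/s.
- robot.set_joints(angles): joint-space move.
- grip(opening, grasp_force=None): finger opening in mm; grasp_force is the grip in N (None keeps the last); returns when the fingers have stopped.
- robot.sleep(seconds).
- planner.solve_ik(position, orientation): joint angles nearest the present ones, or None.
- cams.grab_frame(name): name is "side" or "top"; returns the picture (480x640x3 uint8, blue, green, red); there is no depth.
- cams.calibration(name): a dict with "vertical_fov" (degrees; the focal length in pixels is half the picture's height over the tangent of half this angle, whatever the lens; pixels are square), "cx", "cy" (the principal point, pixels), "pose" (4x4, takes a point from camera to world coordinates). Camera axes: x right, y up, looking along -z (the intrinsics and any distortion apply to the point x, -y, -z); pixel columns grow to the right and rows downward; lengths in mm; the calibration is good to about 2 mm. A picture is of the moment at which its call begins. calibration takes no time and is no camera call.
A pose or a line that the arm cannot do raises robot.PlanningError and nothing moves.
- job.finish_job(): hands the job in; it is judged then, once.
Readings, each from a call of its own:
- get_t(): time.
- get_joints(): joint angles.
- get_dq(): joint speeds.
- get_joint_efforts(): joint torques, N m.
- get_position(): TCP position.
- get_ee_rot(): TCP orientation.
- get_ft_force(): force on the tool from outside, world axes, zero at the start.
- get_moment(): the same for the moment, N m.
- get_width(): finger opening in mm.
- get_finger_force(): force on a finger pad.
Only numpy, scipy, OpenCV 4.12 (cv2) and the standard library are available. Lean on these libraries where they do the work, as an engineer would, in place of code of your own. Each camera call takes 0.05 s, during which the arm holds its last target. There are 200 camera calls.

TASK

Turn the soldering board for the next run: park every brass ring from it in the wooden tray, then flip the board clean white face up by levering it up against the stop wall, and lower it, without letting it slam down, to lie flat on the landing rest, centred and home against the curb. Swing the keeper bar shut over it until it clicks into its detent, then put all the rings back on the clean face beside the bar, lying flat and clearly apart from one another. Leave the tools lying around undisturbed.

Things in the scene. Friction and masses are not known exactly. Their poses are not given: they have to be found in the camera images.
- stand: The turning stand, a steel fixture screwed to the bench; origin at bench level near its middle, own +y points to its tall stop wall, z up. Base plate 175 (x) by 290 (y) by 6 mm thick. At its two ends are the wall and a low curb; between them two rests, each a pair of 30 mm wide firebrick rails (centred at x = -40 and +40 mm) with tops 34 mm above the bench: start rest by the wall, landing rest by the curb
- start_rest (a point): point at the start rest's top level (34 mm above the bench), in the middle of the stop wall's inner face; axes as the stand's. The wall is 150 mm long in x, 12 mm thick, its top 80 mm above the bench, its inner face at the stand's y = +145 mm. The start rest's rails run from here 92 mm towards -y
- landing (a point): point at the landing rest's top level (34 mm above the bench), in the middle of the curb's inner face, at the stand's y = -112 mm; axes as the stand's. The rails run 90 mm towards +y; the curb is 110 mm long, 10 mm thick, its top 46 mm above the bench. A board lying home has its centre at x = 0, y = +60 mm and 6 mm above this point
- board_center (a point): centre of the soldering board, a loose ceramic plate 130 (own x) by 120 (own y) by 12 mm thick, 0.25 to 0.4 kg, too wide to grasp across. Own z points out of its scorched dark face, which is up at the start; the other is clean white. It starts on the start rest, one 130 mm edge up to 12 mm from the wall; the opposite edge overhangs the rest by 29 to 38 mm, 28 mm above the base plate
- keeper (a joint): keeper bar angle about its upright hinge: 0 = shut, lying across the landing rest; positive = swung open, away from the stop wall, up to 1.6 rad. It turns freely until the last 0.1 rad, where it must be pushed past a sprung ball (about 4 N at the knob), then stays shut at its stop
- keeper_hinge (a point): point on the keeper's hinge axis, 55 mm above the bench. The bar is 176 mm long, 14 mm wide and 10 mm thick, its underside 50 mm above the bench (4 mm above a board lying on the landing rest); shut, it points along the stand's -x and its tip lies over a 40 mm tall detent post
- keeper_knob (a point): middle of the upright round knob on the keeper bar: 14 mm in diameter, 34 mm tall, its middle 77 mm above the bench, 140 mm from the hinge axis
- tray_in (a point): centre of the inner floor (4 mm above the bench) of the square open wooden tray fixed to the bench on the robot's left: 170 x 170 mm outside, 26 mm tall, walls 4 mm
- dish: round glass dish 120 mm across, 35 mm tall, fixed to the bench on the robot's left near the tray; not used
- ring0_center (a point): centre of a loose brass ring, 24 mm outside and 19 mm inside diameter, 12 mm tall, 18 g, lying flat on the board at the start; its own z is the ring's axis. May be absent
- ring1_center (a point): centre of a loose brass ring, 24 mm outside and 19 mm inside diameter, 12 mm tall, 18 g, lying flat on the board at the start; its own z is the ring's axis. May be absent
- ring2_center (a point): centre of a loose brass ring, 24 mm outside and 19 mm inside diameter, 12 mm tall, 18 g, lying flat on the board at the start; its own z is the ring's axis. May be absent
- ring3_center (a point): centre of a loose brass ring, 24 mm outside and 19 mm inside diameter, 12 mm tall, 18 g, lying flat on the board at the start; its own z is the ring's axis. May be absent
- tweezers: bystander: steel tweezers 150 mm long, lying flat on the bench to the right of the stand
- pliers: bystander: pliers with black handles, 125 mm long, lying on the bench to the robot's right
- brush: bystander: hand brush lying on the bench to the robot's right
- fluxjar: bystander: amber glass jar 50 mm across and 60 mm tall, beyond the stand
- block: bystander: steel block 75 x 75 x 22 mm, beyond the stand
Mind the look-alikes: they are no part of the job. Leave any pink or turquoise look-alike of the part that bears board_center alone. Leave any turquoise look-alike of the part that bears tray_in alone.

How it is judged:
By the outcome, as a careful person would: the job done as asked, in the order asked, and still so for the second after the job is handed in, with the robot touching nothing.
Of ring0, ring1, ring2, ring3 only 2 to 4 are there at a start; the rules pass over those that are not, and their reading is None.
At some moment in a run one of ring0, ring1, ring2, ring3 may be knocked a few centimetres aside while the robot is not near it.
It also fails if it takes over 210 s, if anything falls off the work surface, if the arm or the gripper's body presses on something with over 40 N, if the wrist force passes 120 N, or if a joint passes its speed limit or range.

## Working session

There is one attempt and no reset: what is moved stays moved. The work goes in short steps, each a Python script; the robot and the scene stay as the last script left them, time stands still between calls to the robot, and variables do not carry over. Pictures are saved under pics/ and viewed, at most 17 in all, crops included, and the job is handed in when it is done.

```bash
mkdir -p pics
python3 - <<'E'
from plant import *
import cv2
for n in ("top","side"):
    cv2.imwrite(f"pics/{n}0.png",cams.grab_frame(n)); c=cams.calibration(n); print(n,c)
print(robot.grip_point_offset,get_position(),get_ee_rot(),get_width(),get_t())
E
```

```text
top {'vertical_fov': 51.85945310008927, 'cx': 322.8797263456192, 'cy': 233.522009840703, 'pose': array([[-2.48032439e-02,  9.81447040e-01, -1.90122348e-01,
         2.54159470e+02],
       [-9.99692038e-01, -2.41998310e-02,  5.49516121e-03,
        -6.14578587e+01],
       [ 7.92280996e-04,  1.90200096e-01,  9.81745026e-01,
         1.29402444e+03],
       [ 0.00000000e+00,  0.00000000e+00,  0.00000000e+00,
         1.00000000e+00]])}
side {'vertical_fov': 44.86702770125505, 'cx': 322.1632884381284, 'cy': 235.80250157310158, 'pose': array([[ 9.73971961e-01,  1.31710767e-01, -1.84474643e-01,
         2.32752713e+02],
       [-2.26313919e-01,  6.10568514e-01, -7.58938799e-01,
        -1.22499804e+03],
       [ 1.26739975e-02,  7.80934289e-01,  6.24484592e-01,
         1.04380016e+03],
       [ 0.00000000e+00,  0.00000000e+00,  0.00000000e+00,
         1.00000000e+00]])}
18.700000000000003 [ 217.35945047 -531.811415    237.90541897] [-3.14002934e+00 -3.35357232e-04  3.87771752e-01] 88.46720212963812 0.1
```

View pics/top0.png

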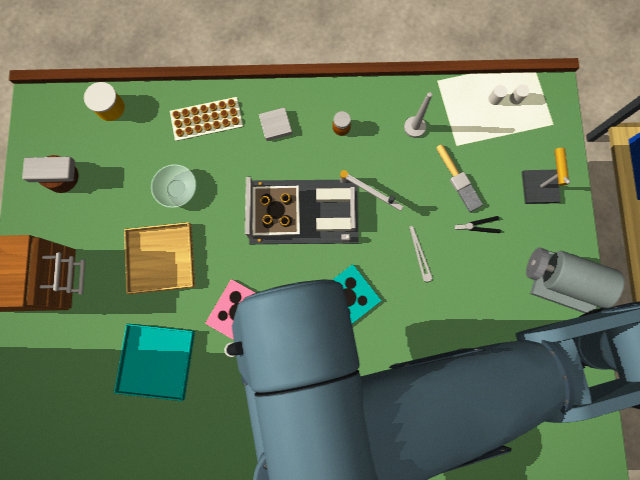

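View pics/side0.png

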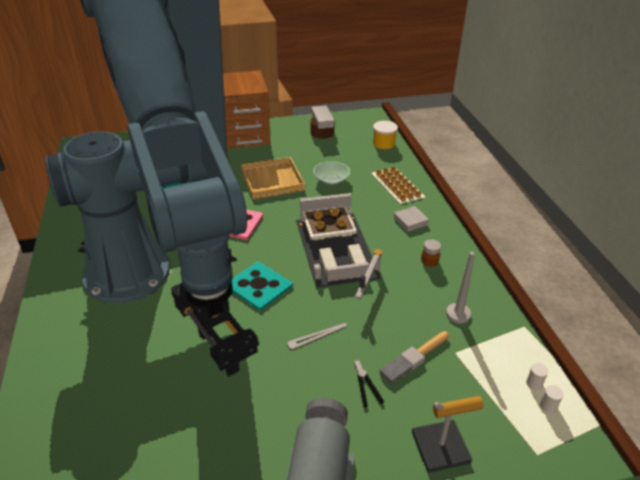

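Run:
```python
import cv2,numpy as np
a=cv2.imread("pics/top0.png")[155:265,225:425]; b=cv2.imread("pics/side0.png")[180:310,280:410]
cv2.imwrite("pics/ca.png",cv2.resize(a,(800,440),interpolation=cv2.INTER_CUBIC))
cv2.imwrite("pics/cb.png",cv2.resize(b,(600,600),interpolation=cv2.INTER_CUBIC))
```

```text
(no output)
```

View pics/ca.png

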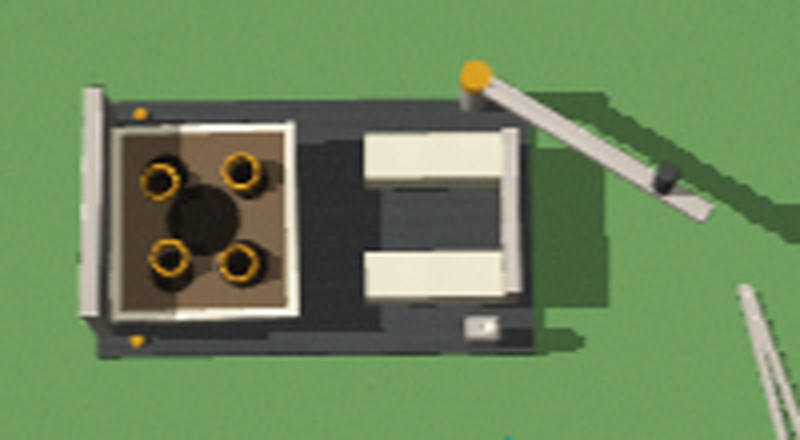

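View pics/cb.png

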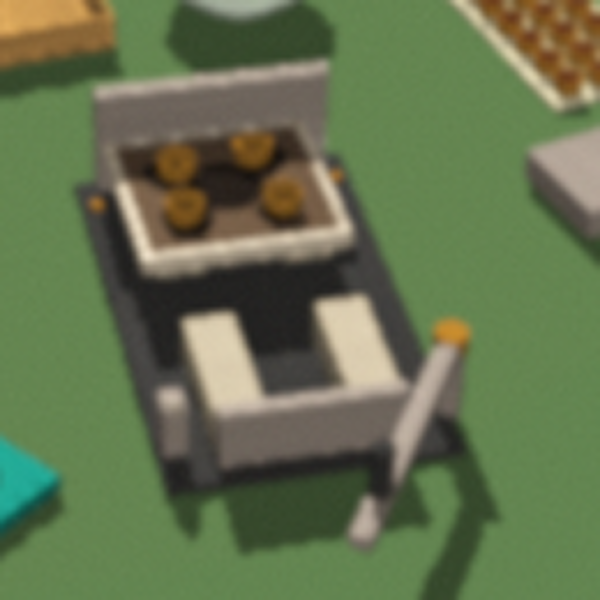

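```bash
cat > h.py <<'E'
from plant import *
import cv2,numpy as np,math
from scipy.optimize import least_squares
C={n:cams.calibration(n) for n in("top","side")}
def proj(n,P):
    c=C[n];f=240/math.tan(math.radians(c["vertical_fov"]/2));T=np.linalg.inv(c["pose"])
    q=np.atleast_2d(P)@T[:3,:3].T+T[:3,3]
    return np.c_[c["cx"]-f*q[:,0]/q[:,2],c["cy"]+f*q[:,1]/q[:,2]]
def unproj(n,uv,z):
    c=C[n];f=240/math.tan(math.radians(c["vertical_fov"]/2));uv=np.atleast_2d(uv)
    d=np.c_[(uv[:,0]-c["cx"])/f,-(uv[:,1]-c["cy"])/f,-np.ones(len(uv))]@c["pose"][:3,:3].T
    o=c["pose"][:3,3]; return o+d*((z-o[2])/d[:,2])[:,None]
def tcrop(p): return (np.array(p,float)+.5)/4-.5+[225,155]
def scrop(p): return (np.array(p,float)+.5)/(600/130)-.5+[280,180]
E
python3 - <<'E'
from h import *
top=[(-87.5,-145,6,534,355),(-87.5,145,6,97,357),(55,-22,34,365,133),(25,-22,34,365,180),(-25,-22,34,365,251),(-55,-22,34,365,296),
(75,145,80,104,88),(-75,145,80,99,316),(55,-112,46,503,129),(55,-122,46,518,128),(-55,-122,46,519,292),(-55,-112,46,504,292)]
side=[(-87.5,-145,6,170,492),(-87.5,145,6,80,186),(87.5,-145,6,465,452),(-55,-22,34,182,316),(55,-22,34,365,296),(-75,157,80,95,88),(75,157,80,328,63)]
top=np.array(top,float);side=np.array(side,float)
def W(p,a):
    c,s=math.cos(p[2]),math.sin(p[2]);return np.c_[c*a[:,0]-s*a[:,1]+p[0],s*a[:,0]+c*a[:,1]+p[1],a[:,2]]
def rt(p):return proj("top",W(p,top))-tcrop(top[:,3:])
def rs(p):return proj("side",W(p,side))-scrop(side[:,3:])
for f in (lambda p:rt(p).ravel(),lambda p:rs(p).ravel(),lambda p:np.r_[rt(p).ravel(),rs(p).ravel()]):
    r=least_squares(f,[480,0,0],loss="soft_l1",x_scale=[100,100,1]);print(r.x,r.cost)
p=r.x;print(rt(p).round(1).tolist(),rs(p).round(1).tolist())
np.save("stand.npy",p)
def S(P):
    P=np.atleast_2d(P)-[p[0],p[1],0];c,s=math.cos(p[2]),math.sin(p[2]);return np.c_[c*P[:,0]+s*P[:,1],-s*P[:,0]+c*P[:,1],P[:,2]]
def show(n,w):print(n,w.round(0).tolist(),S(w).round(1).tolist())
rg=tcrop([(160,181),(242,171),(170,258),(240,263)])
show("rings",unproj("top",rg,58));
show("rings side",unproj("side",scrop([(178,158),(254,147),(186,204),(283,192)]),56))
show("board",unproj("top",tcrop([(112,128),(294,124),(298,316),(112,320)]),46))
show("board side",unproj("side",scrop([(105,148),(302,125),(352,238),(147,268)]),46))
show("hinge",unproj("top",tcrop([(476,74)]),62));show("hinge s",unproj("side",scrop([(452,332)]),62))
show("knob top",unproj("top",tcrop([(668,170)]),94));show("bar tip",unproj("top",tcrop([(708,208)]),60))
show("post",unproj("top",tcrop([(482,328)]),40))
t=unproj("top",[(124,229),(190,223),(193,288),(126,293)],26);print("tray",t,t.mean(0))
d=unproj("top",[(174,186)],20);print("dish",d)
E
```

```text
[ 5.66041901e+02 -2.94621383e+01 -2.01932814e-02] 7.636687653453663
[ 5.66672691e+02 -2.54649948e+01 -2.60992641e-02] 4.103166531434673
[ 5.66102896e+02 -2.90279211e+01 -2.25932435e-02] 12.974653811675825
[[4.0, -0.3], [3.8, -0.6], [-0.3, 0.4], [-0.3, -0.4], [-0.3, 0.4], [-0.3, 0.4], [-0.4, -0.8], [-0.7, -0.3], [-0.5, 0.1], [-0.5, 0.3], [-0.1, 0.4], [-0.2, 0.4]] [[-0.2, 2.4], [-0.0, 1.5], [1.5, 2.2], [0.1, 0.4], [-0.2, -0.1], [-0.1, -0.6], [-0.1, -0.7]]
rings [[586.0, 80.0, 58.0], [591.0, 27.0, 58.0], [535.0, 74.0, 58.0], [530.0, 29.0, 58.0]] [[17.2, 109.4, 58.0], [23.8, 56.5, 58.0], [-33.8, 101.9, 58.0], [-37.1, 57.0, 58.0]]
rings side [[536.0, 76.0, 56.0], [585.0, 77.0, 56.0], [531.0, 29.0, 56.0], [591.0, 28.0, 56.0]] [[-32.3, 104.0, 56.0], [16.4, 106.4, 56.0], [-36.9, 57.3, 56.0], [23.6, 57.9, 56.0]]
board [[626.0, 113.0, 46.0], [625.0, -7.0, 46.0], [497.0, -7.0, 46.0], [497.0, 112.0, 46.0]] [[56.3, 143.0, 46.0], [58.8, 23.7, 46.0], [-69.5, 20.2, 46.0], [-71.9, 139.8, 46.0]]
board side [[497.0, 109.0, 46.0], [624.0, 107.0, 46.0], [624.0, -12.0, 46.0], [497.0, -14.0, 46.0]] [[-72.5, 136.2, 46.0], [54.9, 137.0, 46.0], [57.3, 18.3, 46.0], [-69.4, 13.3, 46.0]]
hinge [[652.0, -126.0, 62.0]] [[87.7, -95.4, 62.0]]
hinge s [[650.0, -127.0, 62.0]] [[85.8, -95.8, 62.0]]
knob top [[575.0, -243.0, 94.0]] [[14.1, -213.9, 94.0]]
bar tip [[559.0, -273.0, 60.0]] [[-2.0, -243.8, 60.0]]
post [[487.0, -126.0, 40.0]] [[-76.5, -98.5, 40.0]]
tray [[524.63469453 452.14187678  26.        ]
 [536.47229191 279.70624725  26.        ]
 [365.83451711 267.53542452  26.        ]
 [357.31267461 438.38867609  26.        ]] [446.06354454 359.44305616  26.        ]
dish [[640.31989837 326.82472085  20.        ]]
```

```bash
cat >> h.py <<'E'
sx,sy,sa=np.load("stand.npy")
PI=math.pi
def w(x,y,z): # stand -> world
    c,s=math.cos(sa),math.sin(sa); return [c*x-s*y+sx,s*x+c*y+sy,z]
def st(P):
    c,s=math.cos(sa),math.sin(sa); a,b=P[0]-sx,P[1]-sy; return [c*a+s*b,-s*a+c*b,P[2]]
def pick(x,y,z,yaw,up=130,op=40):
    o=[PI,0,yaw]; robot.move_ptp([x,y,up],o); grip(op)
    robot.movel([x,y,z],o,120); grip(14,12); wd=get_width(); robot.movel([x,y,up],o,250); return wd
def place(x,y,z,yaw,up=130,op=36):
    o=[PI,0,yaw]; robot.move_ptp([x,y,up],o)
    robot.movel([x,y,z+8],o,200); robot.movel([x,y,z],o,30); grip(op); robot.movel([x,y,up],o,250)
def pic(tag,box=None,k=1):
    for n in("top","side"):
        im=cams.grab_frame(n); cv2.imwrite(f"pics/{tag}_{n}.png",im)
E
python3 - <<'E'
from h import *
for (p,q) in [((585.5,78.5),(485,395)),((535.5,75),(485,325))]:
    print(pick(*p,48.5,PI/4),get_t()); place(*q,8,0.06+PI/4); print(get_width(),get_t())
robot.move_ptp([446,300,250],[PI,0,PI/4]);print(get_t(),get_ft_force())
pic("a")
a=cv2.imread("pics/a_top.png")[155:305,110:310];b=cv2.imread("pics/a_side.png")[140:290,220:420]
cv2.imwrite("pics/a.png",np.hstack([cv2.resize(a,(400,300)),cv2.resize(b,(400,300))]))
E
```

```text
22.946081202911074 5.1833
35.59613963939907 8.6083
23.22970161573728 11.825
36.038441366750085 14.9917
15.5667 [ 0.18416367  0.00801566 -1.07024265]
```

View pics/a.png

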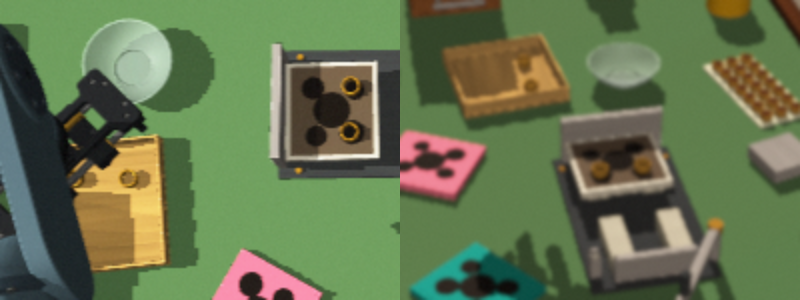

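The two far rings lie in the tray; the others are still in place at about (285,198) and (285,221) in the top view. I'll move them now.

Run:
```python
from h import *
for (p,q) in [((591,27.5),(412,395)),((530.5,29),(412,325))]:
    print(pick(*p,48.5,PI/4),get_t()); place(*q,8,0.06+PI/4); print(get_width(),get_t())
robot.move_ptp([400,-150,330],[PI,0,0]);print(get_t())
pic("b")
a=cv2.imread("pics/b_top.png")[155:305,110:310];b=cv2.imread("pics/b_side.png")[140:290,220:420]
cv2.imwrite("pics/b.png",np.hstack([cv2.resize(a,(400,300)),cv2.resize(b,(400,300))]))
# lever IK feasibility
for y,z,t in [(-40,110,35),(20,80,35),(0,50,35),(20,60,35),(60,120,30),(133,170,0),(-100,170,0),(-50,110,-45),(-34,60,-35),(0,60,-35)]:
    j=planner.solve_ik(w(0,y,z),[PI+math.radians(t),0,sa]);print(y,z,t,None if j is None else np.round(j,2))
```

```text
23.34242986401146 18.8833
36.11201379392972 22.5667
22.860450430178084 25.975
35.85069252650153 29.3667
31.2333
-40 110 35 [-0.61  0.48  1.62  0.5   1.42  0.81]
20 80 35 [-0.52  0.49  1.68  0.55  1.33  0.84]
0 50 35 [-0.55  0.56  1.67  0.54  1.3   0.79]
20 60 35 [-0.52  0.53  1.69  0.55  1.3   0.82]
60 120 30 [-0.42  0.38  1.71  0.5   1.3   0.97]
133 170 0 [-0.02  0.26  1.66 -0.    1.22  1.57]
-100 170 0 [-0.43  0.26  1.66 -0.    1.22  1.16]
-50 110 -45 [ 0.04  0.49  1.7  -0.87  1.19  2.08]
-34 60 -35 [-0.    0.51  1.72 -0.72  1.06  2.  ]
0 60 -35 [ 0.06  0.52  1.7  -0.7   1.1   2.03]
```

View pics/b.png

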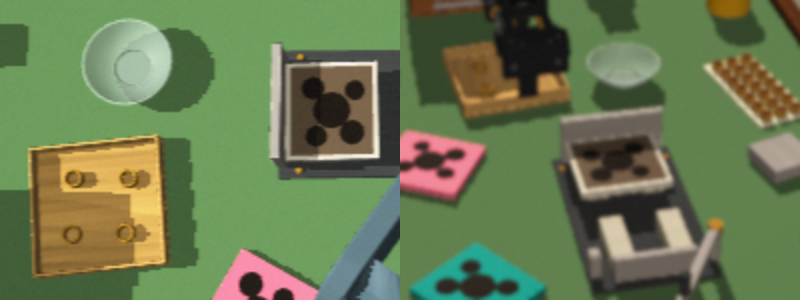

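All four rings sit in the tray. Next I lever the board: the lower finger goes under the overhanging edge, and I close on it in stages as it rises.

```bash
cat >> h.py <<'E'
def tc(deg,d): # tool axis, direction to lower finger (y,z); d=+1 pointing +y
    a=math.radians(deg); return np.array([d*math.sin(a),-math.cos(a)]),np.array([-d*math.cos(a),-math.sin(a)])
def ori(deg,d): return [PI+d*math.radians(deg),0,sa]
def go(E,deg,d,s,W,x,v=60,back=0):  # edge corner E rests on lower finger's inner face, s behind its tip
    t,c=tc(deg,d); T=np.array(E)+(s-back)*t-W/2*c
    robot.movel(w(x,T[0],T[1]),ori(deg,d),v)
def Elev(phi,d):
    a=math.radians(phi)
    return [145-12*math.sin(a)-120*math.cos(a),34+120*math.sin(a)] if d>0 else [-112+12*math.sin(a)+120*math.cos(a),34+120*math.sin(a)]
E
python3 - <<'E'
from h import *
X=-6.5; grip(56,40); W=get_width(); print(W)
t,c=tc(35,1); T=np.array([13,34])+(12-110)*t-W/2*c
robot.move_ptp(w(X,T[0],T[1]),ori(35,1))
f0=np.array(get_ft_force())
def rep(n): print(n,np.round(np.array(get_ft_force())-f0,1),round(get_width(),1),round(get_t(),1))
go([13,34],35,1,12,W,X,120); rep("in")
go(Elev(0,1),35,1,12,W,X,40); rep(0)
for p,s in[(7,12),(14,15),(20,18)]: go(Elev(p,1),35,1,s,W,X); rep(p)
pic("c")
a=cv2.imread("pics/c_top.png")[155:305,210:410];b=cv2.imread("pics/c_side.png")[160:310,250:450]
cv2.imwrite("pics/c.png",np.hstack([cv2.resize(a,(400,300)),cv2.resize(b,(400,300))]))
E
```

```text
55.890253763798704
in [ 1.4 -0.6 -0.2] 56.2 33.9
0 [-1.9 -4.6 -1.4] 56.2 34.4
7 [-2.1 -5.2 -1.5] 56.0 34.8
14 [ -1.7 -10.9  -1.1] 56.2 35.1
20 [ 1.2 -9.2  0.2] 56.2 35.5
```

View pics/c.png

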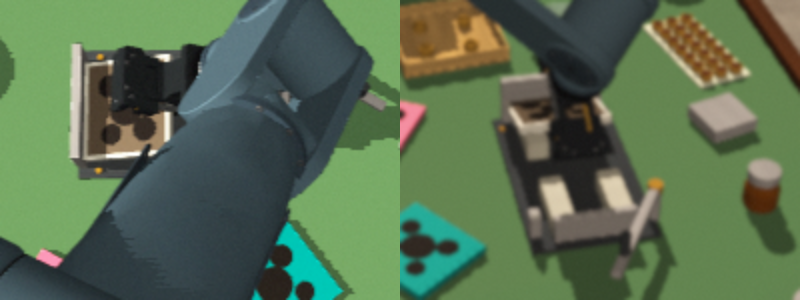

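Run:
```python
import cv2
b=cv2.imread("pics/c_side.png")[185:260,290:390]
cv2.imwrite("pics/c2.png",cv2.resize(b,(800,600),interpolation=cv2.INTER_CUBIC))
```

```text
(no output)
```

View pics/c2.png

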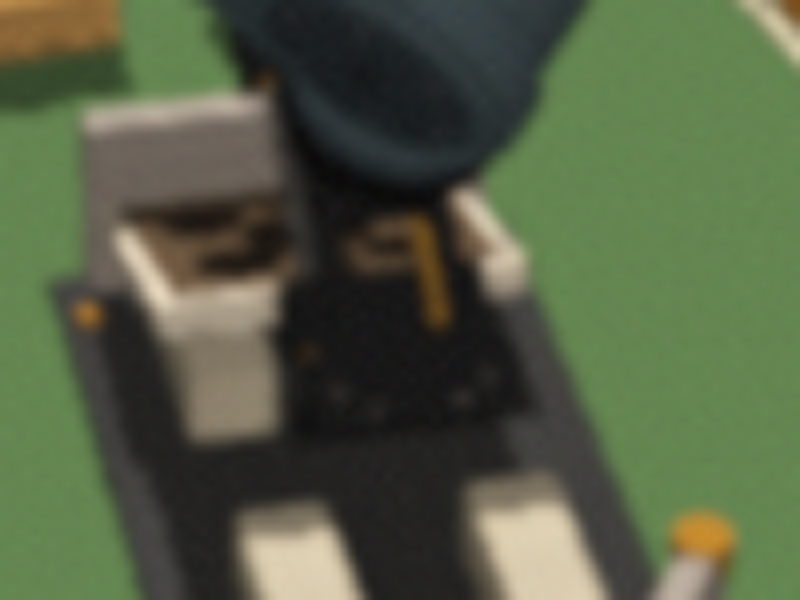

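Board edge is up: the rail front shows beneath it and the near-left corner is at side (310,222). Continue and close on it.

Run:
```python
from h import *
X=-6.5;f0=np.array([0,0,0])
print(proj("side",[w(-71.5,Elev(p,1)[0]+12*math.sin(math.radians(p)),Elev(p,1)[1]+12*math.cos(math.radians(p))) for p in(0,10,20)]).round(1).tolist())
def rep(n): print(n,np.round(np.array(get_ft_force())-f0,1),round(get_width(),1),round(get_t(),1))
go(Elev(22,1),35,1,24,get_width(),X); rep(22)
grip(42,40); rep("c42")
for p in (28,34,40): go(Elev(p,1),35,1,24,get_width(),X); rep(p)
grip(28,40); rep("c28")
for p in (46,50): go(Elev(p,1),35,1,24,get_width(),X); rep(p)
grip(5,45); rep("grip")
pic("d")
```

```text
[[309.9, 235.1], [309.8, 228.8], [309.4, 221.9]]
22 [ 1.7 -3.4 -0.3] 56.2 35.8
c42 [ 0.1 -4.5  0.6] 41.6 36.2
28 [ 0.1 -1.6 -0.1] 42.0 36.5
34 [-0.7 -0.7 -0.5] 42.2 36.9
40 [ 0.1 -2.2 -0.4] 41.9 37.2
c28 [-0.1 -1.1  0.6] 28.0 37.6
46 [ 0.6 -0.6 -0.4] 28.4 37.9
50 [-0.7 -1.7  0.6] 27.7 38.1
grip [ 0.2 -0.4  1.1] 11.1 38.5
```

Run:
```python
from h import *
X=-6.5; p=st(get_position()); print(np.round(p,1))
robot.movel(w(X,p[1]-25,p[2]+40),ori(35,1),80); print(np.round(get_ft_force(),1),get_width())
robot.movel(w(X,20,215),ori(0,1),100); print(np.round(get_ft_force(),1),get_width(),get_t())
pic("e")
b=cv2.imread("pics/e_side.png")[120:320,240:440];a=cv2.imread("pics/e_top.png")[140:290,230:380]
cv2.imwrite("pics/e.png",np.hstack([cv2.resize(a,(400,400)),cv2.resize(b,(400,400),interpolation=cv2.INTER_CUBIC)]))
```

```text
[ -6.4  84.1 114.5]
[-0.7 -0.3 -4. ] 11.733921306242577
[ 0.   0.3 -3.2] 11.44992493675015 40.2333
```

View pics/e.png

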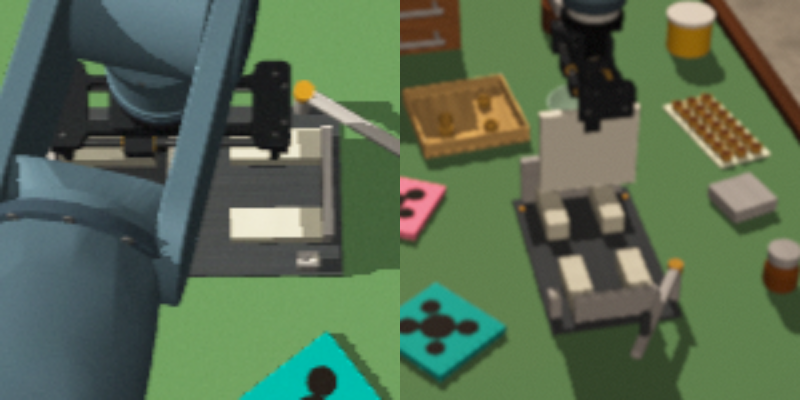

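Run:
```python
from h import *
b=np.array([[310.5,216.5],[358.5,210]])
for P in unproj("side",b,119): print(np.round(st(P),1))
print(proj("side",[w(x,14,119) for x in(-71.5,58.5)]).round(1).tolist(), np.round(st(get_position()),1))
for y,z,t in [(-90,135,15),(-26,93,55),(-26,60,35),(40,120,35)]:
    j=planner.solve_ik(w(0,y,z),ori(t,-1));print(None if j is None else np.round(j,2))
```

```text
[-72.2  12.8 119. ]
[ 60.7  17.3 119. ]
[[310.7, 216.2], [358.0, 210.8]] [ -7.1  19.8 213.8]
[-0.28  0.29  1.72 -0.29  1.08  1.45]
[ 0.14  0.62  1.65 -1.    1.3   2.24]
[ 0.01  0.51  1.71 -0.71  1.07  2.01]
[ 0.12  0.45  1.65 -0.65  1.22  2.  ]
```

Run:
```python
from h import *
X=-0.5
def tcpland(psi,g,h):
    t,c=tc(psi,-1); a=math.radians(psi)
    D=np.array([-112+12*math.cos(a)+g,34+h]); return D-6*c-96*t
f0=np.array(get_ft_force())
def rep(n): print(n,np.round(np.array(get_ft_force())-f0,1),round(get_width(),1),round(get_t(),1))
T=tcpland(0,12,75); robot.movel(w(X,*T),ori(0,-1),150)
T=tcpland(20,10,20); robot.movel(w(X,*T),ori(20,-1),80); rep("above")
T=tcpland(25,4,3); robot.movel(w(X,*T),ori(25,-1),50); rep("low")
for psi in (32,40,48,55):
    T=tcpland(psi,2.5,1.0); robot.movel(w(X,*T),ori(psi,-1),40); rep(psi)
T=tcpland(55,1,-0.5); robot.movel(w(X,*T),ori(55,-1),20); rep("down")
pic("f")
b=cv2.imread("pics/f_side.png")[190:320,290:420]
cv2.imwrite("pics/f.png",cv2.resize(b,(520,520),interpolation=cv2.INTER_CUBIC))
```

```text
above [ 0.1 -0.6 -0.1] 11.5 42.2
low [-0.5 -0.2 -0.3] 11.8 42.8
32 [-0.1 -1.  -0. ] 11.5 43.2
40 [-0.6  0.1 -0.5] 11.4 43.7
48 [ 0.1  1.3 -0.1] 11.4 44.1
55 [-0.2 -0.  -0.2] 11.7 44.5
down [-0.   0.1 -0.4] 11.4 44.8
```

View pics/f.png

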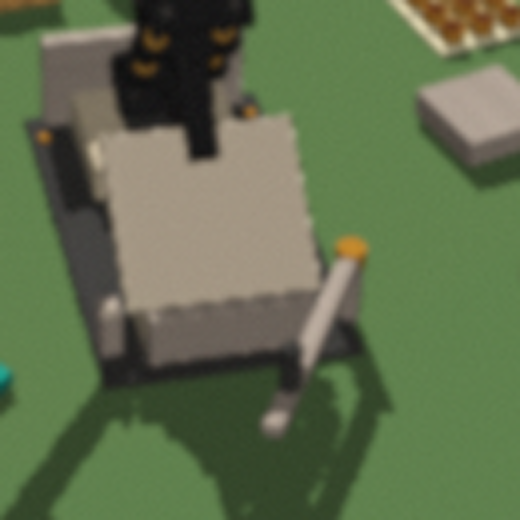

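Run:
```python
from h import *
a=math.radians(35)
for h in(0,3,6): print(proj("side",[w(x,-111+12*0,34+12*math.cos(a)+h) for x in(-65,65)]).round(1).tolist())
print(proj("side",[w(x,y,46) for x in(-55,55) for y in (-112,-122)]).round(1).tolist())
T=st(get_position());print(np.round(T,1),get_ee_rot()[0]-PI+2*PI)
f0=np.array(get_ft_force())
p=get_position()
for k in range(1,7):
    robot.movel([p[0],p[1],p[2]-k*0.7],None,15); f=np.array(get_ft_force())-f0; print(k*.7,f.round(1))
    if f[2]>3: break
p=get_position()
for k in range(1,6):
    robot.movel([p[0],p[1]-k*0.7,p[2]],None,15); f=np.array(get_ft_force())-f0; print(k*.7,f.round(1))
    if f[1]>3: break
```

```text
[[322.3, 267.8], [371.0, 261.5]]
[[322.3, 267.0], [371.1, 260.6]]
[[322.3, 266.1], [371.1, 259.8]]
[[326.2, 267.0], [327.0, 269.5], [367.4, 261.6], [368.5, 264.1]]
[ -0.3 -29.3  94. ] 5.323635101066204
0.7 [-1.4 -0.2  1.8]
1.4 [-1.7  3.1  5.6]
0.7 [-1.   3.2  5.8]
```

Run:
```python
from h import *
X=-0.5
print(np.round(st(get_position()),1))
def rep(n): print(n,np.round(get_ft_force(),1),round(get_width(),1),np.round(st(get_position()),1),round(get_t(),1))
grip(15,40); rep("o15")
go(Elev(33,-1),54,-1,24,get_width(),X,20); rep(33)
grip(20); go(Elev(29,-1),51,-1,24,get_width(),X,25); rep(29)
grip(26); go(Elev(25,-1),48,-1,24,get_width(),X,25); rep(25)
grip(32); go(Elev(20,-1),45,-1,23,get_width(),X,25); rep(20)
grip(38); go(Elev(16,-1),42,-1,20,get_width(),X,25); rep(16)
pic("g")
b=cv2.imread("pics/g_side.png")[190:320,290:420]
cv2.imwrite("pics/g.png",cv2.resize(b,(520,520),interpolation=cv2.INTER_CUBIC))
```

```text
[  0.2 -29.7  93.4]
o15 [-0.6  0.5 -1.8] 14.9 [ -0.1 -29.9  92.8] 45.9
33 [ 0.   0.2 -1.5] 15.0 [ -0.7 -28.8  91.1] 46.2
29 [ 0.3  1.8 -1.4] 20.2 [ -0.3 -26.2  85.2] 46.9
25 [ 0.1  0.7 -1.4] 26.1 [ -0.4 -24.7  78.4] 47.6
20 [ 0.6  1.  -1.4] 31.9 [ -0.5 -22.7  70.1] 48.4
16 [ 0.2  0.2 -1.4] 38.1 [ -0.4 -21.1  65.3] 49.1
```

View pics/g.png

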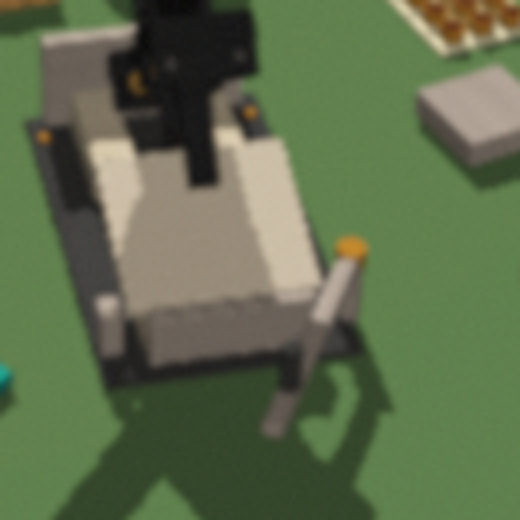

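Run:
```python
from h import *
X=-0.5
def rep(n): print(n,np.round(get_ft_force(),1),round(get_width(),1),np.round(st(get_position()),1),round(get_t(),1))
grip(44); go(Elev(12,-1),40,-1,18,get_width(),X,25); rep(12)
grip(50); go(Elev(8,-1),38,-1,15,get_width(),X,25); rep(8)
grip(55); W=get_width(); go(Elev(4,-1),36,-1,13,W,X,20); rep(4)
for p in (2,1,0): go(Elev(p,-1),36,-1,12,W,X,12); rep(p)
go([8,33],36,-1,12,W,X,8); rep("rest")
go([12,31.5],36,-1,12,W,X,15); rep("free")
go([14,31.5],36,-1,12,W,X,100,back=110)
robot.move_ptp(w(-60,60,330),[PI,0,sa]); robot.move_ptp([380,-250,330],[PI,0,0]); rep("away")
pic("h")
a=cv2.imread("pics/h_top.png")[165:255,230:390];b=cv2.imread("pics/h_side.png")[190:320,290:420]
cv2.imwrite("pics/h.png",np.vstack([cv2.resize(a,(480,270),interpolation=cv2.INTER_CUBIC),cv2.resize(b,(480,320))[:320]]))
cv2.imwrite("pics/h4.png",cv2.resize(a,(800,450),interpolation=cv2.INTER_CUBIC))
```

```text
12 [-0.8  0.6 -0.8] 44.0 [ -0.5 -20.8  59.4] 49.9
8 [ 0.5 -0.2 -1.5] 50.0 [ -0.5 -20.7  54.4] 50.5
4 [-0.9  0.1 -2.2] 55.0 [ -0.6 -21.6  48.1] 51.3
2 [ 0.2  0.1 -1.1] 55.0 [ -0.6 -20.9  44.5] 51.7
1 [ 0.3  0.4 -0.8] 55.1 [ -0.5 -21.1  42.5] 52.0
0 [-0.2  0.3 -0.8] 54.9 [ -0.6 -21.4  40.4] 52.3
rest [ 0.3  0.  -1.3] 54.4 [ -0.5 -21.4  39.4] 52.6
free [-0.5 -0.7  0.3] 54.6 [ -0.4 -17.3  38.1] 53.0
away [0.9 1.3 0.3] 54.9 [-180.6 -224.3  329.4] 56.4
```

View pics/h4.png

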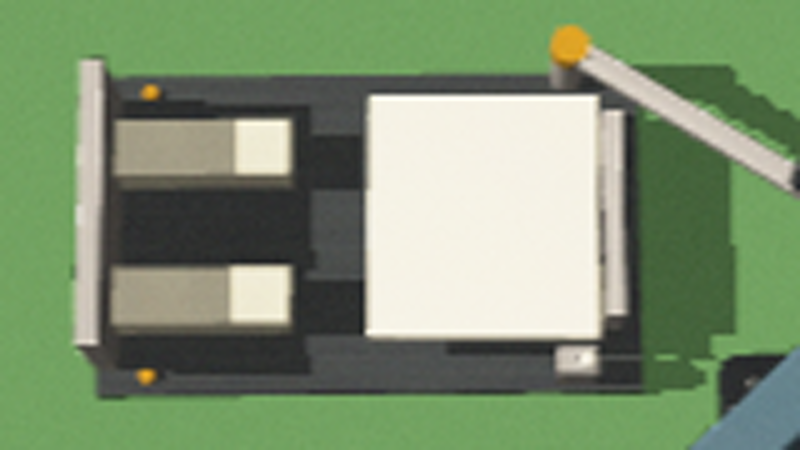

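Run:
```python
from h import *
f=lambda p:(np.array(p,float)+.5)/5-.5+[230,165]
for q in [(369,95),(600,95),(601,338),(366,338),(605,110),(622,110),(607,316),(627,316)]:
    print(np.round(st(unproj("top",[f(q)],46)[0]),1))
g=cv2.cvtColor(cv2.imread("pics/h_top.png"),cv2.COLOR_BGR2GRAY)
m=(g>222).astype(np.uint8); m[:,:295]=0;m[:,352:]=0;m[:180]=0;m[235:]=0
c=max(cv2.findContours(m,cv2.RETR_EXTERNAL,cv2.CHAIN_APPROX_NONE)[0],key=cv2.contourArea)
r=cv2.minAreaRect(c); print(r); print([np.round(st(P),1).tolist() for P in unproj("top",cv2.boxPoints(r),46)], np.round(st(unproj("top",[r[0]],46)[0]),1))
```

```text
[64.3  9.9 46. ]
[  64.1 -111.5   46. ]
[ -66.  -110.4   46. ]
[-65.8  10.7  46. ]
[  55.9 -114.    46. ]
[  55.9 -122.9   46. ]
[ -54.5 -113.6   46. ]
[ -54.5 -123.9   46. ]
((325.4999694824219, 207.49998474121094), (46.99999237060547, 44.99999237060547), 90.0)
[[63.2, 10.9, 46.0], [63.0, -107.3, 46.0], [-62.9, -105.8, 46.0], [-62.6, 10.2, 46.0]] [ -0.4 -48.   46. ]
```

Run:
```python
from h import *
o=[PI,0,sa+PI/2]; grip(0)
robot.move_ptp(w(0,26,120),o); robot.movel(w(0,26,39),o,150)
f0=np.array(get_ft_force())
for k in range(30):
    y=21-k*0.7; robot.movel(w(0,y,39),o,25); f=np.array(get_ft_force())-f0
    if abs(f[1])>6: break
print(y,f.round(1),np.round(st(get_position()),1))
robot.movel(w(0,28,39),o,60); robot.movel(w(0,28,140),o,250)
# keeper: cage the knob and swing along the arc
hx,hy=87,-95.7; a0=1.02; o=[PI,0,sa]
def K(a,off=0): return w(hx-140*math.cos(a),hy-140*math.sin(a)+off,66)
kp=K(a0); robot.move_ptp([kp[0],kp[1],150],o); grip(34); print(get_width(),get_t(),st(kp))
robot.movel(kp,o,120); print(np.round(np.array(get_ft_force())-f0,1))
grip(17,10); print(get_width())
pic("i"); b=cv2.imread("pics/i_side.png")[200:320,310:430]
cv2.imwrite("pics/i.png",cv2.resize(b,(480,480),interpolation=cv2.INTER_CUBIC))
```

```text
16.8 [0.5 8.6 3.5] [-0.2 17.9 39. ]
34.29807477204614 63.925 [np.float64(13.728766824769016), np.float64(-214.9951230729108), 66]
[1.  0.6 0.4]
17.320578390659374
```

View pics/i.png

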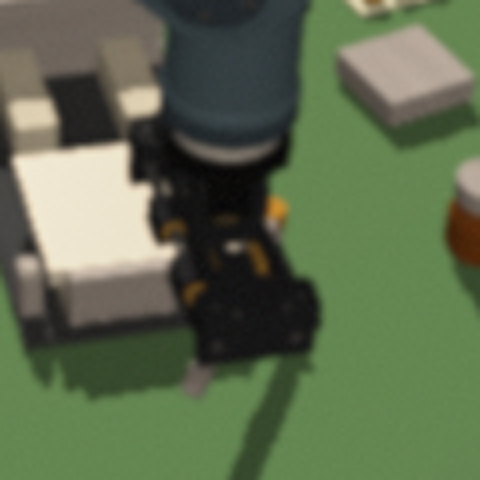

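Run:
```python
from h import *
hx,hy=87,-95.7; o=[PI,0,sa]
def K(a,off=0): return w(hx-140*math.cos(a),hy-140*math.sin(a)+off,66)
grip(8,4); print("knob",get_width()); grip(17,10)
f0=np.array(get_ft_force())
for a in np.linspace(1.02,0.14,9)[1:]:
    robot.movel(K(a,1.5),o,90); print(round(a,2),np.round(np.array(get_ft_force())-f0,1))
for off in np.arange(-18,12,1.5):
    robot.movel(w(hx-140,hy+off,66),o,25); f=np.array(get_ft_force())-f0; print(off,np.round(f,1))
    if abs(f[1])>14: break
print(get_t())
pic("j")
```

```text
knob 13.982226570749917
0.91 [ 1.4 -1.3 -1.2]
0.8 [ 1.  -0.1 -1.7]
0.69 [ 2.1 -1.  -0.8]
0.58 [ 0.7 -0.1 -0.4]
0.47 [ 0.6 -0.4 -0.9]
0.36 [ 1.1 -1.9 -1.3]
0.25 [ 0.4 -1.1 -0.5]
0.14 [-0.  -0.7 -0.8]
-18.0 [ 0.7 -0.1 -0.8]
-16.5 [ 0.7 -0.9 -0.5]
-15.0 [ 1.5  0.2 -0.8]
-13.5 [ 1.1 -0.2 -1.5]
-12.0 [ 0.3 -0.  -0.5]
-10.5 [ 0.5 -0.5 -0.1]
-9.0 [-0.  -1.5  0.4]
-7.5 [ 0.9 -0.6 -0.7]
-6.0 [ 0.  -0.5 -0.6]
-4.5 [ 1.1 -0.4 -1.3]
-3.0 [-0.2 -0.5 -1.1]
-1.5 [ 0.6 -1.4 -1. ]
0.0 [ 1.1 -0.2 -0.6]
1.5 [ 0.6 -4.1 -2.1]
3.0 [ 0.  -9.7 -1.8]
4.5 [ -1.7 -14.4  -4.2]
72.4167
```

Run:
```python
from h import *
o=[PI,0,sa]
p=get_position(); robot.movel([p[0],p[1]-3,p[2]],o,20); grip(36)
robot.movel([p[0],p[1]-3,170],o,200); robot.move_ptp([380,-250,330],[PI,0,0]); print(get_t())
pic("k")
a=cv2.imread("pics/k_top.png")[165:255,230:390]; t=cv2.imread("pics/k_top.png")[210:300,110:210]
b=cv2.imread("pics/k_side.png")[190:320,290:420]
cv2.imwrite("pics/k.png",np.vstack([cv2.resize(a,(640,360),interpolation=cv2.INTER_CUBIC),np.hstack([cv2.resize(t,(267,240)),cv2.resize(b,(373,240))])]))
```

```text
75.0583
```

View pics/k.png

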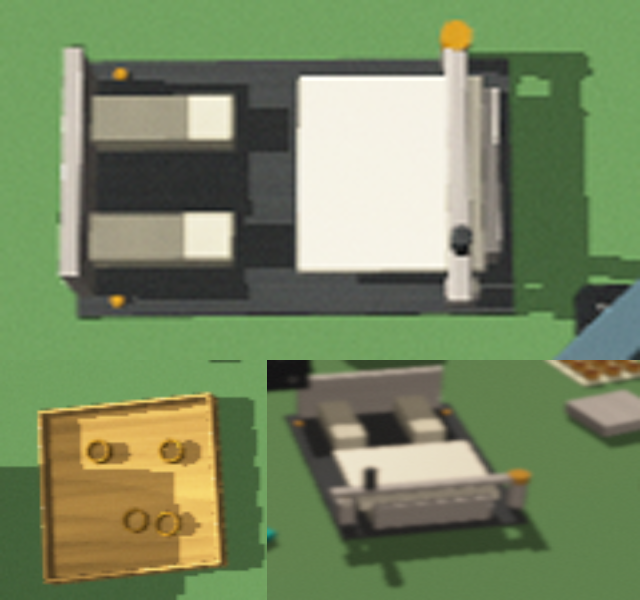

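The keeper bar lies across the board. One ring was knocked in the tray: the top-view crop has rings at (98,91), (172,91), (137,160) and (168,163). Next I put them back.

Run:
```python
from h import *
px=np.array([(98,91),(172,91),(137,160),(168,163)])/2.667+[110-.3,210-.3]
R=unproj("top",px,16); print(R.round(0).tolist())
tg=[(36,-56),(-36,-56),(36,-14),(-36,-14)]
R=R[[3,2,1,0]]
for r,q in zip(R,tg):
    wd=pick(r[0],r[1],7,PI/2,op=44); print(wd,get_t())
    if wd<20: break
    X=w(*q,0); place(X[0],X[1],49.5,sa+PI/2,up=150); print(get_width(),get_t())
robot.move_ptp([380,-250,330],[PI,0,0]); print(get_t())
pic("l")
a=cv2.imread("pics/l_top.png")[165:255,230:390]; t=cv2.imread("pics/l_top.png")[210:300,110:210]
b=cv2.imread("pics/l_side.png")[190:320,290:420]
cv2.imwrite("pics/l.png",np.vstack([cv2.resize(a,(640,360),interpolation=cv2.INTER_CUBIC),np.hstack([cv2.resize(t,(267,240)),cv2.resize(b,(373,240))])]))
```

```text
[[486.0, 395.0, 16.0], [484.0, 322.0, 16.0], [416.0, 354.0, 16.0], [413.0, 324.0, 16.0]]
22.577674669523777 79.9333
35.781836260322706 83.5583
23.333507888882224 87.8917
35.99874268304912 91.525
22.98863306629045 95.6417
36.216597650786994 99.05
23.098415181043645 103.3167
36.516977051898536 106.9
108.0917
```

View pics/l.png

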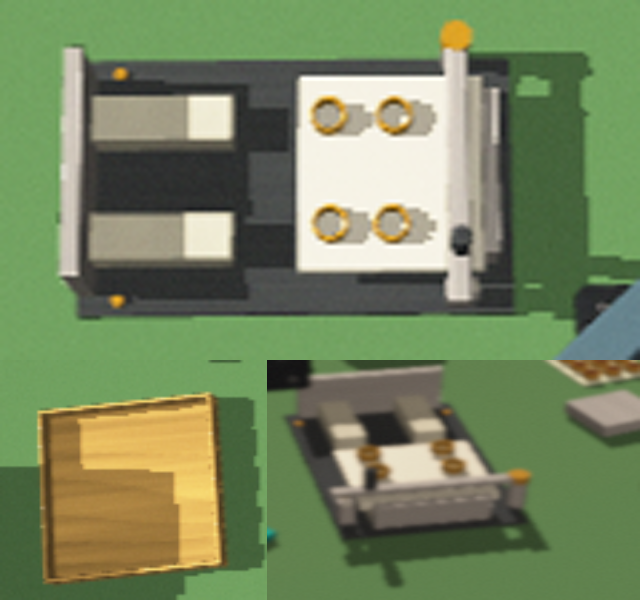

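Run:
```python
from h import *
f=lambda p:(np.array(p,float)+.5)/4-.5+[230,165]
A=np.array([st(P) for P in unproj("top",[f(q) for q in[(454,60),(460,290)]],60)]);d=A[1]-A[0];print(A.round(1),"bar angle",math.atan2(-d[1],-d[0]))
print([np.round(st(P),1).tolist() for P in unproj("top",[f(q) for q in[(298,76),(296,270),(488,90),(495,250)]],46)])
```

```text
[[ 70.7 -94.   60. ]
 [-81.5 -96.3  60. ]] bar angle 0.015054342440325306
[[64.3, 8.0, 46.0], [-65.6, 8.6, 46.0], [54.5, -116.7, 46.0], [-52.7, -119.8, 46.0]]
```

```bash
python3 -c "
from plant import *
print(job.finish_job(),get_t())"
```

```text
the job is handed in; nothing more can be done
the job is handed in; nothing more can be done
```

The job is handed in at about 108 s on the robot's clock: the board is clean face up and flat against the curb, about 1 mm off centre by the camera; the keeper bar is shut (pushed to about 14 N, about 0.015 rad from shut by the camera), and all four rings lie flat and apart beside the bar.

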